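Sieve the undersize pieces out of a batch of grinding media

TASK

Pick up the blue slotted sieve by its handle, carry it level and gently, and lower it softly between the guide lips until it rests on the receiver's rails, clear of both spring buffers. Keep hold of it and, with it sliding on the rails, shake it side to side so that it nudges the blue buffer, then the yellow, then blue and yellow again, pressing each in by a few millimetres, never more than 10, and go on shaking until all five small dark cylinders have dropped into the pan while the three large white ones stay in the sieve. Let go with the sieve resting flat on its rails, do not lean on it, touch no pieces with the gripper and leave the bottle, beaker and jar alone.

Things in the scene. Friction and masses are not known exactly. Their poses are not given: they have to be found in the camera images.
- sieve: Open-topped blue sieve frame 150 x 152 x 45 mm (x, y, z). Bottom: four flat steel bars along x, 13 mm wide, tops 7 mm above the underside, with 17.5 mm open slots along x between them and beside the y walls. Black bridge handle along x over the middle. About 0.45 kg plus 0.2 kg of contents. Origin: centre of the underside, z up. May be set in the receiver either way round.
- handle (a point): Centre of the sieve's black handle: a square bar 16 x 16 mm in section, 150 mm long along the sieve's x, 96 mm above the sieve's underside; clear below down to the pieces. Pinch it across, fingers closing along the sieve's y.
- receiver: Fixed grey pan, 132 x 208 mm inside (x, y), open on top, on an aluminium base plate 180 x 360 mm. Pan floor 6 mm, end walls 34 mm above the origin. A rail runs along y on each x side, with a guide lip outside it. A spring buffer on a dark block, 96 mm tall, stands at each y end. Origin: centre of the underside, on the bench; z up.
- rails (a point): Point midway between the receiver's two rails, level with their tops, 40 mm above the receiver's origin; axes as the receiver's. The smooth rails (12 mm wide, at x = -72 and +72 mm, 220 mm long) carry the underside of the sieve, which slides along y. Guide lips rise 10 mm above them, 156 mm apart inside (3 mm play on each side of the sieve), flared outwards up to 21 mm above them.
- buffer_blue (a joint): Spring buffer, blue disc tip (30 mm wide, centre 73 mm above the bench), at the receiver's +y end. Value: m pressed in towards +y; 0 free, 0.016 end of travel. Yields at 2.7 N, then 0.9 N per mm. Its block is clamped anywhere, so its place is not measured: free tip 88 to 104 mm from the receiver's centre, 12 to 28 mm from the side of a centred sieve. Feel for it.
- buffer_yellow (a joint): The same kind of spring buffer with a yellow tip at the receiver's -y end; value: m pressed in towards -y. Its free tip lies 88 to 104 mm from the receiver's centre, independently of the blue one; feel for it.
- small_0: Small dark steel grinding cylinder, 14 mm across, 10 mm long, 12 g; at first standing on a bar of the sieve (friction about 0.2, so it slides when the sieve is accelerated by more than about 2 m/s2). Origin: centre of one end face. In the pan its origin is 6 to 21 mm above the receiver's origin.
- small_1: Small dark steel grinding cylinder, 14 mm across, 10 mm long, 12 g; at first standing on a bar of the sieve (friction about 0.2, so it slides when the sieve is accelerated by more than about 2 m/s2). Origin: centre of one end face. In the pan its origin is 6 to 21 mm above the receiver's origin.
- small_2: Small dark steel grinding cylinder, 14 mm across, 10 mm long, 12 g; at first standing on a bar of the sieve (friction about 0.2, so it slides when the sieve is accelerated by more than about 2 m/s2). Origin: centre of one end face. In the pan its origin is 6 to 21 mm above the receiver's origin.
- small_3: Small dark steel grinding cylinder, 14 mm across, 10 mm long, 12 g; at first standing on a bar of the sieve (friction about 0.2, so it slides when the sieve is accelerated by more than about 2 m/s2). Origin: centre of one end face. In the pan its origin is 6 to 21 mm above the receiver's origin.
- small_4: Small dark steel grinding cylinder, 14 mm across, 10 mm long, 12 g; at first standing on a bar of the sieve (friction about 0.2, so it slides when the sieve is accelerated by more than about 2 m/s2). Origin: centre of one end face. In the pan its origin is 6 to 21 mm above the receiver's origin.
- large_0: Large white ceramic grinding cylinder, 26 mm across, 22 mm long, 46 g, in the sieve; too big for the slots. Origin: centre of one end face.
- large_1: Large white ceramic grinding cylinder, 26 mm across, 22 mm long, 46 g, in the sieve; too big for the slots. Origin: centre of one end face.
- large_2: Large white ceramic grinding cylinder, 26 mm across, 22 mm long, 46 g, in the sieve; too big for the slots. Origin: centre of one end face.
- bottle: Bystander: amber glass bottle, 60 mm across, 130 mm tall; origin at the centre of its underside.
- beaker: Bystander: open glass beaker, 66 mm across, 85 mm tall; origin at the centre of its underside.
- jar: Bystander: white jar with a blue cap, 64 mm across, 80 mm tall; origin at the centre of its underside.
Mind the look-alikes: they are no part of the job. What is shaped like the large_0 but orange is not meant.

How it is judged:
By the outcome, as a careful person would: the job done as asked, in the order asked, and still so for the second after the job is handed in, with the robot touching nothing.
It also fails if it takes over 72 s, if anything falls off the work surface, if the arm or the gripper's body presses on something with over 40 N, if the wrist force passes 120 N, or if a joint passes its speed limit or range.

ROBOT

A 6-joint arm with a two-finger parallel gripper is mounted at the origin on the work surface. World frame = base frame: x ahead of the robot, y to its left, z up, the work surface at z = 0. Lengths are in m, angles in rad, forces in N, time in s.
With the tool pointing down it reaches from about 0.35 to 0.975 m from the base axis. Payload 4.9 kg.
Tool frame: the origin (TCP) lies midway between the tips of the shut fingers; the grasp point (between the pads) lies 19 mm behind it; z points along the fingers, y is the direction in which the jaws open and shut (so a half turn about z gives the same grasp; the last joint's range is limited). The gripper opens to 85 mm and grips with 20 to 120 N. Pads are 22 mm wide; open, the fingers measure 114 mm over their backs; the gripper's body (76 mm by 85 mm) begins 54 mm behind the grasp point. The pads swing forward as they close: fully open they stand 13 mm farther back than shut.
Start: joints at [1.219, 0.053, 1.613, -0, 1.476, -0.119], TCP at [0.144, 0.608, 0.193] pointing down, gripper open.
Joint ranges: [-3.01, 3.01], [-1.01, 2.22], [0.06, 2.58], [-1.02, 4.17], [0.09, 2.62], [-3.14, 3.14]. Speed limits (rad/s): [2.57, 2.57, 3.14, 3.14, 3.14, 3.14].

INTERFACE

Orientations are given as a 3x3 rotation matrix whose columns are the frame's x, y, z axes.
In Python, from station import env gives the robot as it stands.
- The arm moves only by the shell command python3 -m creep 'ROWS'. ROWS is JSON, a list that holds one entry, the list of rows, each a list of 7 numbers: the turn, a rotation vector about the tool's x, y, z in rad, then the shift along the tool's x, y, z in mm, then the finger opening in mm, from 0 to 85.4. In form: [[[wx, wy, wz, dx, dy, dz, grip], ...]]. A call has 1 to 12 rows; each row shifts and turns the commanded pose from where the row before left it, along the tool's axes as they then stand; what a row does not reach is not made up. A row lasts 1/8 s, in which the tool goes at most 62.5 mm and 10.7 degrees, less where a joint would pass 70% of its speed; a pose out of reach is approached as far as the arm can. A call with a gripper value outside its range is refused whole. The fingers move at their own pace and stop on an object; the grip force is fixed at half the most. Time passes only in rows, so rows that do not move let the fingers close. It gives the time, the measured TCP pose, the force and the opening at its end, in the units of the state.
- env.get_obs(): the state, without advancing time (a new reading comes with each control period).
- env.snapshot(name): name is "scene" or "side" or "wrist"; returns a dict with "frame" (420x560x3 uint8, red, green, blue), "mtx" (3x3 intrinsics, pixels), "camera_from_world" (4x4, takes a point from world to camera coordinates). Camera axes: x right, y up, looking along -z (the intrinsics and any distortion apply to the point x, -y, -z); pixel columns grow to the right and rows downward; lengths in m; the calibration is good to about 2 mm. A picture is of the moment at which its call begins. There is no depth.
- env.close_job(): hands the job in, once; it reports no verdict.
The state is a dict: "time": time; "joints": joint angles; "qd": joint speeds; "joint_efforts": joint torques, N m; "ee_pos": TCP position; "tcp_rot": TCP orientation; "wrist_force": force on the tool from outside, world axes, zero at the start; "ft_torque": the same for the moment, N m; "opening": opening from 0.0 (shut) to 1.0 (fully open).
Only numpy, scipy, OpenCV 4.12 (cv2) and the standard library are available. Lean on these libraries where they do the work, as an engineer would, in place of code of your own. Each camera call takes 0.05 s, during which the arm holds its last target.

## Working session

There is one attempt and no reset: what is moved stays moved. The work goes in short steps, Python scripts to look and compute and a shell command to move; the robot and the scene stay as the last step left them, time stands still between calls to the robot, and variables do not carry over. Pictures are saved under pics/ and viewed, and the job is handed in when it is done.

```bash
ls; mkdir -p pics; cat > h.py <<'E'
import numpy as np, cv2
from station import env
def snap(n,f):
    s=env.snapshot(n); cv2.imwrite('pics/'+f+'.png',s['frame'][:,:,::-1]); 
    np.savez('pics/'+f+'.npz',K=s['mtx'],T=s['camera_from_world'],im=s['frame']); return s
def load(f): 
    d=np.load('pics/'+f+'.npz'); return d['K'],d['T'],d['im']
def ray(K,T,u,v):
    d=np.linalg.inv(K)@np.array([u,v,1.]); d=np.array([d[0],-d[1],-d[2]])
    R=T[:3,:3]; return -R.T@T[:3,3], R.T@d
def onz(K,T,u,v,z):
    o,d=ray(K,T,u,v); return o+d*(z-o[2])/d[2]
def proj(K,T,p):
    c=T[:3,:3]@np.asarray(p)+T[:3,3]; q=K@np.array([c[0],-c[1],-c[2]]); return q[:2]/q[2]
E
python3 - <<'E'
from h import *
for n in ['scene','side','wrist']: 
    s=snap(n,n+'0'); print(n,-s['camera_from_world'][:3,:3].T@s['camera_from_world'][:3,3])
o=env.get_obs(); print(o)
E
```

```text
pics
scene [ 1.15746507 -0.43835281  0.52782931]
side [ 0.18121502 -0.87249761  0.73851648]
wrist [0.07832595 0.62224502 0.37198763]
{'time': 0.15, 'joints': array([ 1.21903033e+00,  5.32408996e-02,  1.61399291e+00,  9.93324718e-06,
        1.47597882e+00, -1.18988467e-01]), 'qd': array([ 0.0006479 , -0.00189223, -0.00259404, -0.00212731,  0.00196624,
       -0.00104202]), 'joint_efforts': array([ 2.42691294e-04, -3.94238055e+01, -3.70723844e+01, -1.18385378e-04,
        4.60535550e-03,  3.04477135e-05]), 'ee_pos': array([0.14397508, 0.60762804, 0.1921148 ]), 'tcp_rot': array([[-9.73029149e-01,  2.30681496e-01, -5.67457318e-04],
       [ 2.30682106e-01,  9.73027987e-01, -1.51737461e-03],
       [ 2.02121607e-04, -1.60735198e-03, -9.99998688e-01]]), 'wrist_force': array([ 0.89397674, -1.25972296,  0.00642302]), 'ft_torque': array([-0.00720728, -0.00180778,  0.01982107]), 'opening': 0.9994498564547465}
```

View pics/scene0.png

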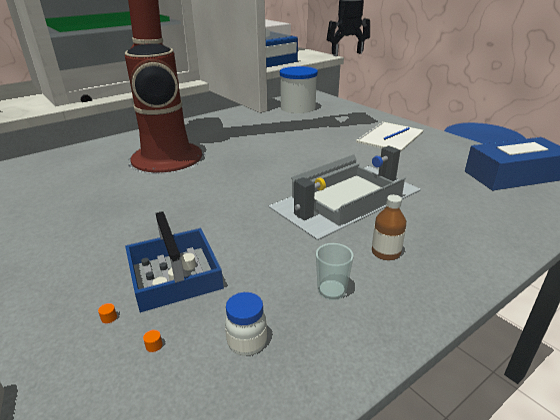

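View pics/side0.png

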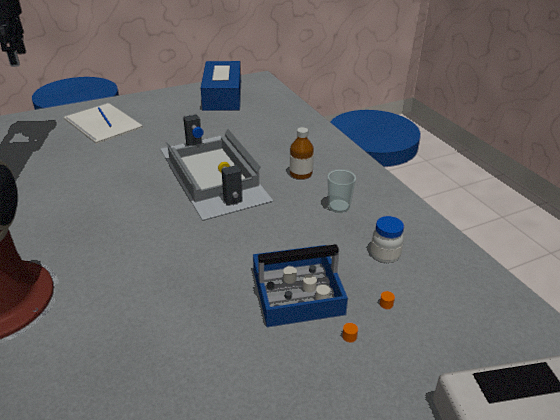

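View pics/wrist0.png

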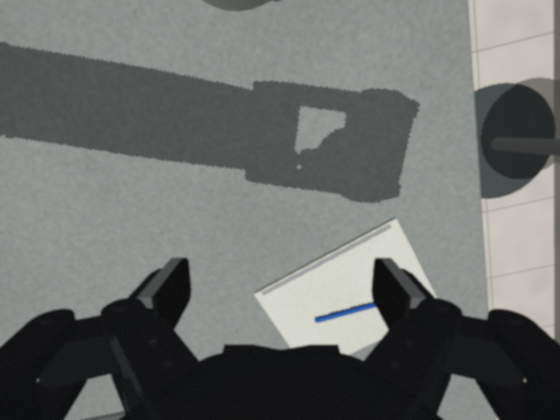

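```bash
python3 - <<'E'
from h import *
def crop(f,x0,y0,x1,y1,k,o):
    _,_,im=load(f); c=im[y0:y1,x0:x1,::-1]; cv2.imwrite('pics/'+o+'.png',cv2.resize(c,None,fx=k,fy=k,interpolation=cv2.INTER_CUBIC))
crop('side0',240,235,360,335,6,'c1'); crop('side0',150,105,280,220,6,'c2')
crop('scene0',120,205,230,310,5,'c3'); crop('scene0',265,140,425,240,5,'c4')
E
```

```text
(no output)
```

View pics/c1.png

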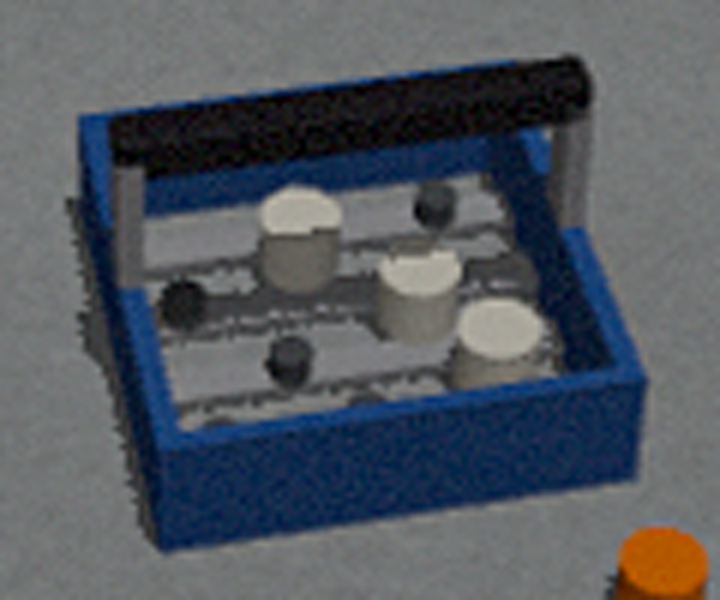

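View pics/c2.png

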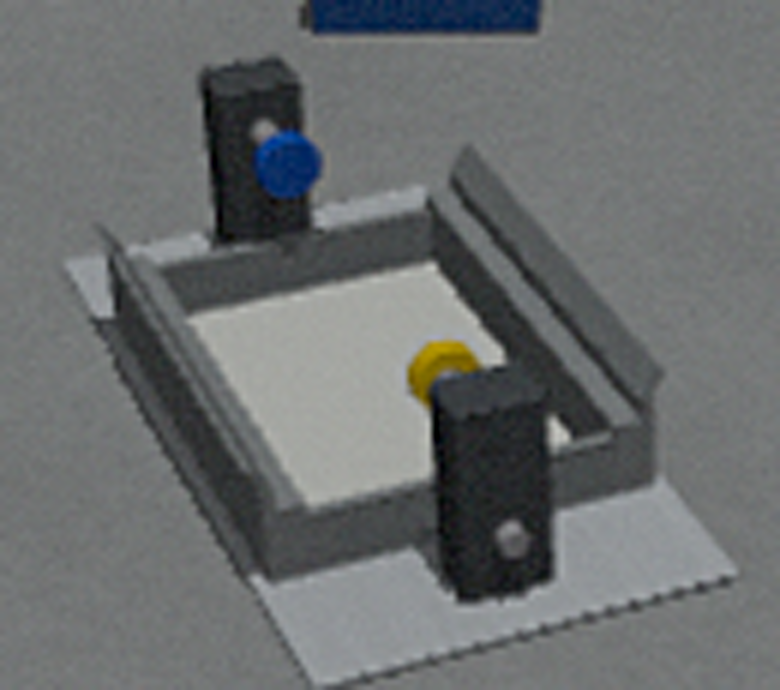

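View pics/c3.png

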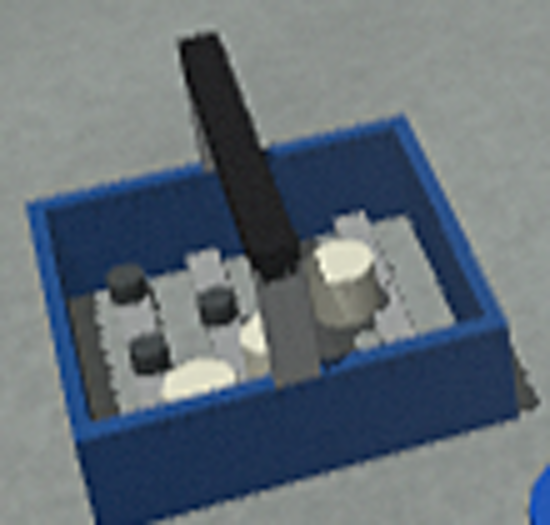

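View pics/c4.png

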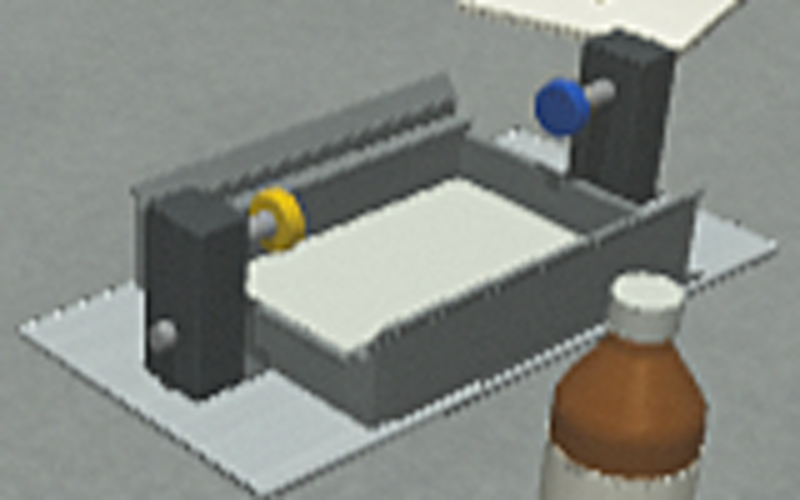

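```bash
python3 - <<'E'
from h import *
S=load('side0')[:2]; C=load('scene0')[:2]
s=lambda u,v:(240+u/6,235+v/6); s2=lambda u,v:(150+u/6,105+v/6)
c=lambda u,v:(120+u/5,205+v/5); c2=lambda u,v:(265+u/5,140+v/5)
np.set_printoptions(precision=4,suppress=True)
print('sieve top scene'); P=[onz(*C,*c(*p),.045) for p in [(28,203),(403,115),(508,322),(80,437)]]; 
for p in P:print(p)
print('mean',np.mean(P,0))
print('sieve top side'); 
for p in [(80,115),(163,447),(645,380)]: print(onz(*S,*s(*p),.045))
print('handle top side z.104');
for p in [(112,118),(580,58),(113,175),(592,110)]: print(onz(*S,*s(*p),.104 if p[1]<117 or p[0]==112 else .09))
print('handle top scene z.104')
for p in [(180,40),(218,32),(255,275),(299,252)]: print(onz(*C,*c(*p),.104))
print('plate side');
for p in [(315,688),(737,575),(63,262)]: print(onz(*S,*s2(*p),.004))
print('plate scene');
for p in [(18,330),(262,497),(777,243)]: print(onz(*C,*c2(*p),.004))
# tips triangulate
def tri(a,b):
    o1,d1=ray(*S,*a);o2,d2=ray(*C,*b); A=np.c_[d1,-d2]; t=np.linalg.lstsq(A,o2-o1,rcond=None)[0]; return (o1+d1*t[0]+o2+d2*t[1])/2, np.linalg.norm(o1+d1*t[0]-o2-d2*t[1])
print('blue',tri(s2(290,163),c2(560,107))); print('yel',tri(s2(446,373),c2(280,219)))
E
```

```text
sieve top scene
[ 0.4448 -0.2808  0.045 ]
[ 0.4809 -0.1351  0.045 ]
[ 0.6243 -0.1697  0.045 ]
[ 0.5874 -0.3149  0.045 ]
mean [ 0.5343 -0.2251  0.045 ]
sieve top side
[ 0.4777 -0.1349  0.045 ]
[ 0.4419 -0.2811  0.045 ]
[ 0.5845 -0.3184  0.045 ]
handle top side z.104
[ 0.4607 -0.203   0.104 ]
[ 0.6039 -0.239   0.104 ]
[ 0.4567 -0.2124  0.09  ]
[ 0.5947 -0.2618  0.104 ]
handle top scene z.104
[ 0.4634 -0.2152  0.104 ]
[ 0.467  -0.2011  0.104 ]
[ 0.6174 -0.2555  0.104 ]
[ 0.615  -0.2387  0.104 ]
plate side
[0.4367 0.068  0.004 ]
[0.614  0.0679 0.004 ]
[0.4352 0.4283 0.004 ]
plate scene
[0.4405 0.0679 0.004 ]
[0.6192 0.0678 0.004 ]
[0.6145 0.4297 0.004 ]
blue (array([0.526 , 0.3515, 0.0723]), np.float64(0.000687131644078099))
yel (array([0.5272, 0.1576, 0.0714]), np.float64(4.880259699659776e-05))
```

```bash
python3 -m creep '[[[0,0,0,-15,-14,0,85],[0,0,0,-30,-28,0,85],[0,0,0,-30,-28,0,85],[0,0,0,-30,-28,0,85],[0,0,0,-30,-28,0,85],[0,0,0,-30,-28,0,85],[0,0,0,-30,-28,0,85],[0,0,0,-30,-28,0,85],[0,0,0,-30,-28,0,85],[0,0,0,-30,-28,0,85],[0,0,0,-30,-28,0,85],[0,0,0,-30,-28,0,85]]]'; python3 - <<'E'
from h import *
S=load('side0')[:2]; C=load('scene0')[:2]
print(onz(*S,301,178,0),onz(*S,340,207,0),onz(*S,386,258,0)); print(onz(*C,389,256,0),onz(*C,333,294,0),onz(*C,246,350,0))
E
```

```text
time: 1.65
ee_pos: [0.4059, 0.2131, 0.193]
tcp_rot: [[-0.973, 0.231, 0.0], [0.231, 0.973, -0.0], [-0.0, -0.0, -1.0]]
wrist_force: [0.7, 0.5, 0.4]
opening: 0.992
[0.72515571 0.13493836 0.        ] [ 0.75130816 -0.01787     0.        ] [ 0.74551116 -0.21705383  0.        ]
[0.74932344 0.14758908 0.        ] [ 0.76089761 -0.02033873  0.        ] [ 0.76967906 -0.21598035  0.        ]
```

```bash
python3 -m creep '[[[0,0,0,-19,-34,0,85],[0,0,0,-20,-35,0,85],[0,0,0,-20,-35,0,85],[0,0,0,-20,-35,0,85],[0,0,0,-20,-35,0,85],[0,0,0,-20,-35,0,85],[0,0,0,-20,-35,0,85],[0,0,0,-20,-35,0,85],[0,0,0,-20,-35,0,85],[0,0,0,-20,-35,0,85],[0,0,0,-16,-29,0,85],[0,0,0.01,-9,-19,0,85]]]';python3 -m creep '[[[0,0,0,0,0,0,85]]]'; python3 - <<'E'
from h import *
snap('wrist','w1')
E
```

```text
time: 3.15
ee_pos: [0.5312, -0.2245, 0.1928]
tcp_rot: [[-0.97, 0.242, -0.001], [0.242, 0.97, 0.0], [0.001, -0.0, -1.0]]
wrist_force: [0.9, 0.0, 0.3]
opening: 0.998
time: 3.28
ee_pos: [0.5314, -0.2237, 0.1929]
tcp_rot: [[-0.97, 0.242, -0.001], [0.242, 0.97, 0.0], [0.001, 0.0, -1.0]]
wrist_force: [0.4, 0.9, 0.1]
opening: 0.993
```

View pics/w1.png

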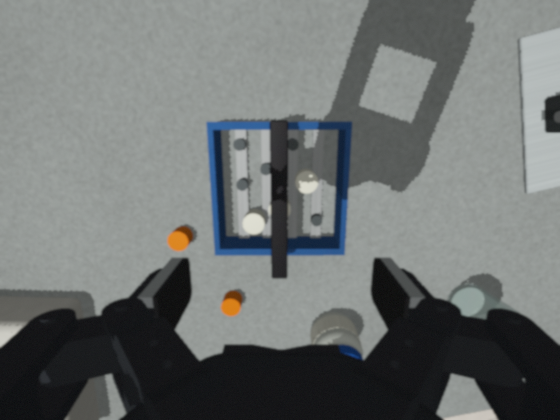

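```bash
python3 - <<'E'
from h import *
K,T,im=load('w1')
np.set_printoptions(precision=4,suppress=True)
g=im.max(2)<45
m=np.zeros_like(g);m[110:285,260:300]=g[110:285,260:300]
for v in (130,150,200,240,270):
    x=np.where(m[v])[0]; print(v,x.min(),x.max())
vs=np.where(m[:,276:283].any(1))[0];print(vs.min(),vs.max())
a=onz(K,T,279.5,vs.min(),.104);b=onz(K,T,279.5,vs.max(),.104);print(a,b,(a+b)/2,np.degrees(np.arctan2(*(a-b)[1::-1])), np.linalg.norm(a-b))
for p in [(208,122),(352,122),(345,255),(215,255)]:print(onz(K,T,*p,.045))
print(env.get_obs()['ee_pos'],env.get_obs()['tcp_rot'])
E
```

```text
Traceback (most recent call last):
ValueError: zero-size array to reduction operation minimum which has no identity
```

```bash
python3 - <<'E'
from h import *
K,T,im=load('w1')
np.set_printoptions(precision=4,suppress=True)
im=cv2.GaussianBlur(im,(5,5),0)
print(im[200,265:295].max(1))
g=im.max(2)<75
for v in (135,150,200,240,270):
    x=np.where(g[v,262:298])[0]+262; print(v,x)
print(im[112:128,279].max(1),im[270:284,279].max(1))
for vs in [(121,277)]:
  a=onz(K,T,279.5,121,.104);b=onz(K,T,279.5,277,.104);print(a,b,(a+b)/2,np.degrees(np.arctan2(*(a-b)[1::-1])), np.linalg.norm(a-b))
for p in [(208,122),(352,122),(345,255),(215,255)]:print(onz(K,T,*p,.045))
print(env.get_obs()['ee_pos'])
E
```

```text
[175 174 173 169 154 125  87  56  39  35  35  37  39  40  40  39  36  33
  30  28  30  40  57  75  88  93  95  96  97  97]
135 [272 273 274 275 276 277 278 279 280 281 282 283 284 285 286 287]
150 [272 273 274 275 276 277 278 279 280 281 282 283 284 285 286 287 288]
200 [272 273 274 275 276 277 278 279 280 281 282 283 284 285 286 287]
240 [262 263 264 265 266 267 268 269 270 271 272 273 274 275 276 277 278 279
 280 281 282 283 284 285 286 287 288 289 290 291 292 293 294 295 296 297]
270 [273 274 275 276 277 278 279 280 281 282 283 284 285 286]
[156 155 155 155 154 149 134 109  80  59  52  52  53  53  54  54] [ 40  40  40  40  40  43  53  74 105 132 148 153 154 154]
[ 0.4591 -0.208   0.104 ] [ 0.6009 -0.2435  0.104 ] [ 0.53   -0.2257  0.104 ] 165.95237766610794 0.14617511536246228
[ 0.4407 -0.2801  0.045 ]
[ 0.4768 -0.135   0.045 ]
[ 0.6216 -0.17    0.045 ]
[ 0.5849 -0.3173  0.045 ]
[ 0.5314 -0.2228  0.1929]
```

```bash
python3 -m creep '[[[0,0,0,0,-2,10,85],[0,0,0,0,0,25,85],[0,0,0,0,0,25,85],[0,0,0,0,0,25,85],[0,0,0,0,0,20,85],[0,0,0,0,0,11,85],[0,0,0,0,0,0,85]]]'; python3 - <<'E'
from h import *
snap('wrist','w2')
E
```

```text
time: 4.2
ee_pos: [0.531, -0.2242, 0.0763]
tcp_rot: [[-0.971, 0.24, -0.001], [0.24, 0.971, 0.001], [0.001, 0.0, -1.0]]
wrist_force: [0.1, -0.3, 0.5]
opening: 0.995
```

View pics/w2.png

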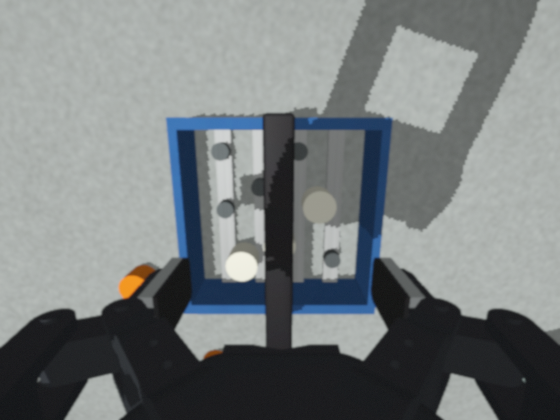

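```bash
python3 -m creep '[[[0,0,0,0,0,0,40],[0,0,0,0,0,0,24],[0,0,0,0,0,0,20],[0,0,0,0,0,0,18],[0,0,0,0,0,0,14],[0,0,0,0,0,0,10],[0,0,0,0,0,0,5],[0,0,0,0,0,0,5]]]'
```

```text
time: 5.25
ee_pos: [0.5314, -0.2247, 0.0771]
tcp_rot: [[-0.971, 0.24, -0.0], [0.24, 0.971, 0.0], [0.0, -0.0, -1.0]]
wrist_force: [-0.1, 0.2, -0.3]
opening: 0.061
```

```bash
python3 - <<'E'
from h import *
snap('wrist','w3');snap('side','s3')
_,_,im=load('s3'); cv2.imwrite('pics/s3c.png',cv2.resize(im[150:350,200:400,::-1],None,fx=3,fy=3))
E
```

```text
(no output)
```

View pics/w3.png

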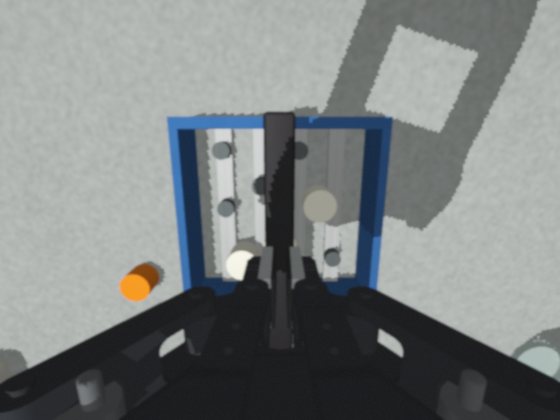

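View pics/s3c.png

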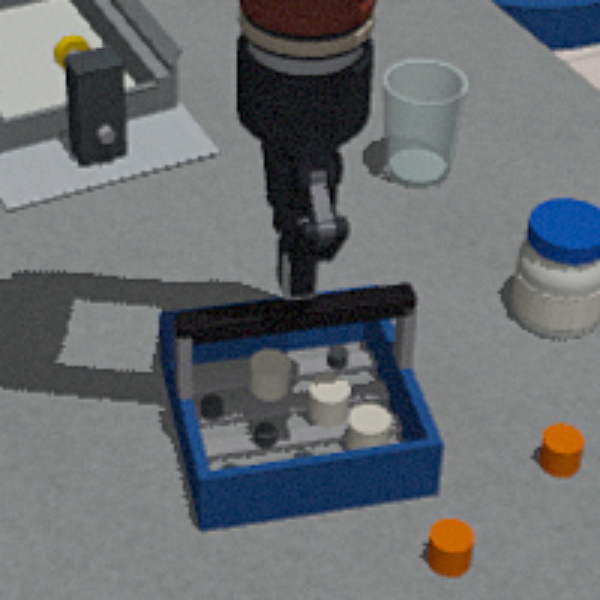

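```bash
python3 - <<'E'
from h import *
print(env.get_obs()['opening'],env.get_obs()['ee_pos'])
K,T,im=load('s3')
for dz in (0,.019,.06): print((proj(K,T,[.5314,-.2247,.077+dz])-[200,150])*3, (proj(K,T,[.5314-.003,-.2247-.012,.077+dz])-[200,150])*3)
c=im[220:270,280:320,::-1]; c=np.clip(c.astype(float)*2.5,0,255).astype(np.uint8); cv2.imwrite('pics/s3d.png',cv2.resize(c,None,fx=12,fy=12))
K,T,im=load('w3')
for dz in (0,.019): print(proj(K,T,[.5314,-.2247,.077+dz]))
c=im[240:360,220:340,::-1]; c=np.clip(c.astype(float)*2.5,0,255).astype(np.uint8); cv2.imwrite('pics/w3d.png',cv2.resize(c,None,fx=5,fy=5))
E
```

```text
0.06421297455527492 [ 0.53146253 -0.22469085  0.07707611]
[294.85271045 335.73694282] [299.36815408 348.99429303]
[295.66150381 312.64761811] [300.23676055 325.81949939]
[297.47059631 261.00188724] [302.18036207 273.96337641]
[282.48700919 239.23108065]
[282.67106348 250.90387057]
```

View pics/s3d.png

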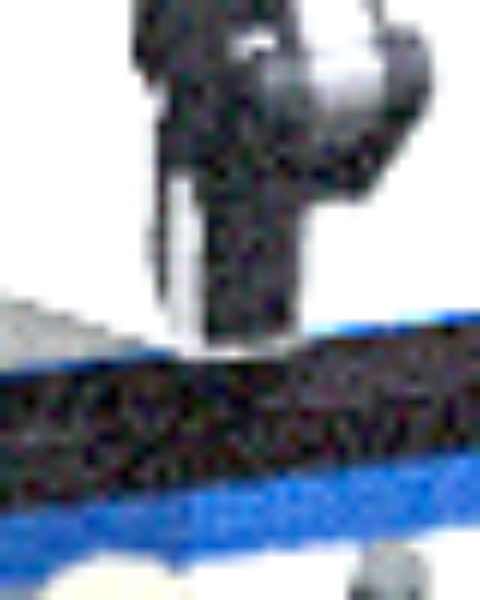

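View pics/w3d.png

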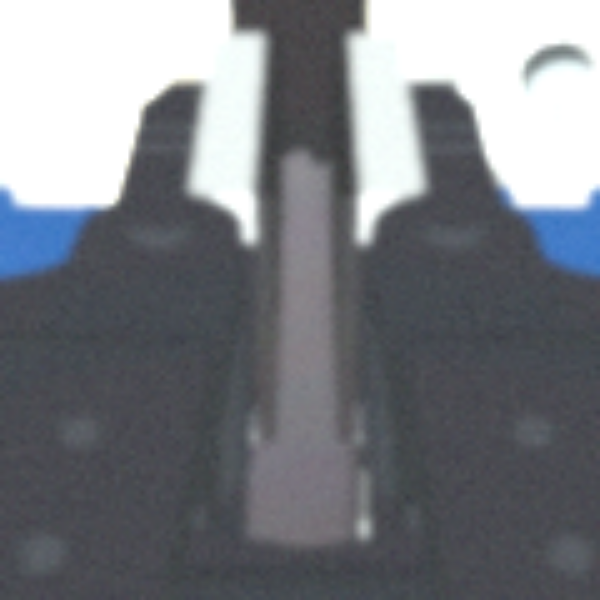

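```bash
python3 - <<'E'
from h import *
K,T,im=load('w2');print(K, (-T[:3,:3].T@T[:3,3]))
P=[onz(K,T,*p,.045) for p in [(167,119),(391,118),(374,313),(188,313)]]
print(P,np.linalg.norm(P[0]-P[1]),np.linalg.norm(P[0]-P[3]))
# handle width at v=200: 264..293
print(np.linalg.norm(onz(K,T,264,200,.104)-onz(K,T,293.5,200,.104)))
K,T,im=load('s3')
for P in [(.45,-.2),(.5314,-.2247),(.60,-.24)]:
    for z in (.104,.088): print(P,z,(proj(K,T,[*P,z])-[200,150])*3)
E
python3 -m creep '[[[0,0,0,0,0,0,5]]]'
```

```text
[[302.82764739   0.         280.86497943]
 [  0.         302.82764739 211.58865905]
 [  0.           0.           1.        ]] [ 0.46563952 -0.20931931  0.25634328]
[array([ 0.44093877, -0.28134024,  0.045     ]), array([ 0.47608592, -0.13601652,  0.045     ]), array([ 0.62022412, -0.17092485,  0.045     ]), array([ 0.58475452, -0.31453781,  0.045     ])] 0.1495135598307863 0.14759759671085984
0.015218307193853914
(0.45, -0.2) 0.104 [157.7948528 315.9415351]
(0.45, -0.2) 0.088 [158.42169086 335.71216764]
(0.5314, -0.2247) 0.104 [296.00754006 302.76902163]
(0.5314, -0.2247) 0.088 [295.31874307 322.43270597]
(0.6, -0.24) 0.104 [405.464893   286.67746374]
(0.6, -0.24) 0.088 [403.76382024 306.21977783]
time: 5.48
ee_pos: [0.5315, -0.2247, 0.0771]
tcp_rot: [[-0.971, 0.24, 0.0], [0.24, 0.971, -0.0], [-0.0, -0.0, -1.0]]
wrist_force: [-0.3, -0.0, -0.6]
opening: 0.063
```

```bash
python3 - <<'E'
from h import *
K,T,im=load('w3')
R=env.get_obs()['tcp_rot'];p=np.array([.5314,-.2247,.077])
for z in (.077,.09,.096,.104,.11,.12,.13):
    a=p+R@[.011,.008,-(z-.077)];b=p+R@[.011,-.008,-(z-.077)];c=p+R@[-.011,-.008,-(z-.077)]
    print(z,proj(K,T,a),proj(K,T,b),proj(K,T,c))
E
```

```text
0.077 [295.37573902 222.61752892] [269.67601864 222.60073081] [269.98153391 255.3506179 ]
0.09 [296.41879049 229.28813698] [268.88756618 229.27050516] [269.23926597 264.06772099]
0.096 [296.95204516 232.69845083] [268.48447173 232.68041147] [268.86099671 268.51006848]
0.104 [297.7221539  237.62351324] [267.90233343 237.60490762] [268.31615242 274.90865255]
0.11 [298.34952063 241.63570025] [267.42809395 241.61665282] [267.87354929 280.10652916]
0.12 [299.50489241 249.02462831] [266.55471911 249.00481299] [267.06136966 289.64466648]
0.13 [300.82251194 257.45117644] [265.55868853 257.43055781] [266.13973904 300.46818277]
```

```bash
python3 - <<'E'
from h import *
snap('scene','c5')
K,T,im=load('c5')
o=env.get_obs()['ee_pos'];q=proj(K,T,o);print(q, proj(K,T,o+[0,0,.03]))
u,v=map(int,q)
c=im[v-70:v+30,u-50:u+50,::-1]; c=np.clip(c.astype(float)*2,0,255).astype(np.uint8); c=cv2.resize(c,None,fx=6,fy=6)
cv2.circle(c,(int((q[0]-u+50)*6),int((q[1]-v+70)*6)),5,(0,0,255),2)
cv2.imwrite('pics/c5d.png',c)
E
```

```text
[168.59533888 242.31622613] [166.06117526 228.84712416]
```

View pics/c5d.png

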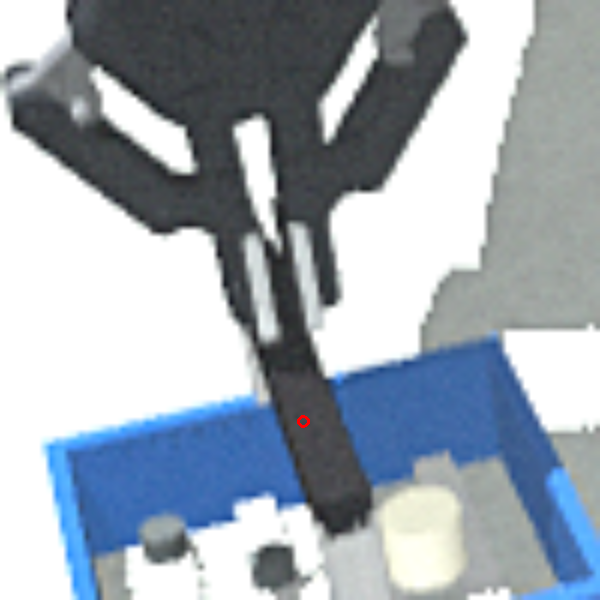

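```bash
python3 -m creep '[[[0,0,0,0,0,0,50],[0,0,0,0,0,0,50],[0,0,0,0,0,0,50],[0,0,0,0,0,0,50]]]'; python3 -m creep '[[[0,0,0,0,-1,8,50],[0,0,0,0,0,8,50],[0,0,0,0,0,4,50],[0,0,0,0,0,0,50]]]'; python3 - <<'E'
from h import *
snap('scene','c6');snap('side','s6')
o=env.get_obs()['ee_pos']
out=[]
for f in('c6','s6'):
    K,T,im=load(f)
    q=proj(K,T,o); u,v=map(int,q)
    c=im[v-60:v+30,u-40:u+40,::-1]; c=np.clip(c.astype(float)*2,0,255).astype(np.uint8); c=cv2.resize(c,None,fx=5,fy=5)
    cv2.circle(c,(int((q[0]-u+40)*5),int((q[1]-v+60)*5)),5,(0,0,255),2); out.append(c)
cv2.imwrite('pics/x6.png',np.hstack(out))
E
```

```text
time: 6.02
ee_pos: [0.5315, -0.2247, 0.0771]
tcp_rot: [[-0.971, 0.24, 0.0], [0.24, 0.971, 0.0], [0.0, 0.0, -1.0]]
wrist_force: [-0.3, -0.1, 0.4]
opening: 0.584
time: 6.52
ee_pos: [0.5308, -0.2254, 0.0563]
tcp_rot: [[-0.971, 0.24, -0.001], [0.24, 0.971, 0.001], [0.001, 0.0, -1.0]]
wrist_force: [0.9, 0.5, 0.9]
opening: 0.585
```

View pics/x6.png

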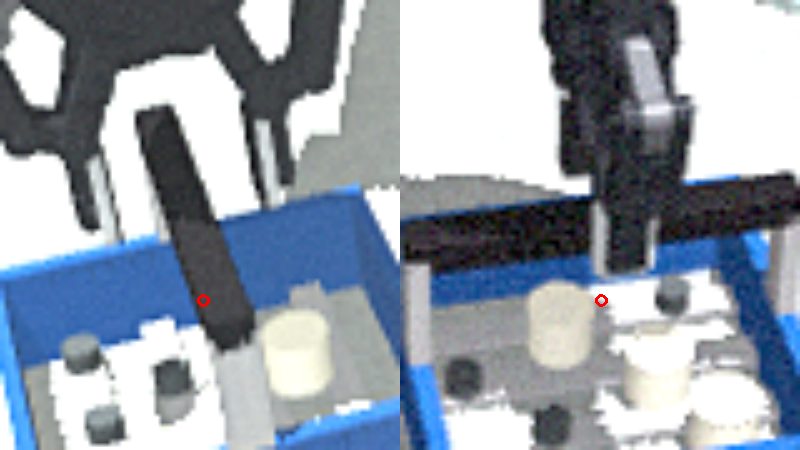

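```bash
python3 - <<'E'
from h import *
o=env.get_obs()['ee_pos'];R=env.get_obs()['tcp_rot']
K,T,im=load('s6');q=proj(K,T,o);u,v=map(int,q)
K2,T2,_=load('c6');q2=proj(K2,T2,o);u2,v2=map(int,q2)
for z in (0,-.01,-.02,-.03,-.04):
    for sy in(-.025,.025):
        a=proj(K,T,o+R@[0,sy,z]);b=proj(K2,T2,o+R@[0,sy,z])
        print(z,sy,'scene',(b-[u2-40,v2-60])*5,'side',(a-[u-40,v-60])*5+[400,0])
E
```

```text
0 -0.025 scene [135.6262807  317.43081793] side [616.3727475  346.07298566]
0 0.025 scene [269.76941591 284.27842329] side [586.3089439  256.96206964]
-0.01 -0.025 scene [131.03850435 295.77528348] side [617.17200818 326.25178745]
-0.01 0.025 scene [266.19176555 262.85239367] side [586.90424373 237.41387675]
-0.02 -0.025 scene [126.38644257 273.8163046 ] side [617.98086763 306.19254509]
-0.02 0.025 scene [262.56504523 241.13249116] side [587.50640848 217.64025618]
-0.03 -0.025 scene [121.66873467 251.54745834] side [618.79949983 285.89094448]
-0.03 0.025 scene [258.88823843 219.11262799] side [588.11555761 197.63728593]
-0.04 -0.025 scene [116.88398123 228.96213921] side [619.62808296 265.3425666 ]
-0.04 0.025 scene [255.16030037 196.78654709] side [588.73181334 177.40095244]
```

```bash
python3 -m creep '[[[0,0,0,0,0,6,50],[0,0,0,0,0,4,50],[0,0,0,0,0,0,40],[0,0,0,0,0,0,30],[0,0,0,0,0,0,22],[0,0,0,0,0,0,19],[0,0,0,0,0,0,16],[0,0,0,0,0,0,10],[0,0,0,0,0,0,5],[0,0,0,0,0,0,5]]]'
```

```text
time: 7.88
ee_pos: [0.5314, -0.2257, 0.0474]
tcp_rot: [[-0.971, 0.24, 0.0], [0.24, 0.971, -0.0], [-0.0, -0.0, -1.0]]
wrist_force: [-0.9, 0.6, 2.9]
opening: 0.169
```

```bash
python3 -m creep '[[[0,0,0,0,0,-1,5],[0,0,0,0,0,-2,5],[0,0,0,0,0,-3,5],[0,0,0,0,0,-3,5],[0,0,0,0,0,-2,5],[0,0,0,0,0,-1,5],[0,0,0,0,0,0,5]]]'; python3 - <<'E'
from h import *
snap('scene','c7');snap('side','s7')
_,_,a=load('c7');_,_,b=load('s7')
cv2.imwrite('pics/x7.png',np.hstack([cv2.resize(a[190:330,100:240,::-1],(400,400)),cv2.resize(b[200:340,230:370,::-1],(400,400))]))
o=env.get_obs();print(o['wrist_force'],o['ft_torque'],o['opening'])
E
```

```text
time: 8.75
ee_pos: [0.5313, -0.2257, 0.0593]
tcp_rot: [[-0.971, 0.24, 0.0], [0.24, 0.971, -0.0], [-0.0, -0.0, -1.0]]
wrist_force: [-0.5, -1.4, -5.9]
opening: 0.175
[ 0.31359512 -0.43184617 -6.24834615] [0.03950757 0.03837771 0.0139876 ] 0.17148120731938535
```

View pics/x7.png

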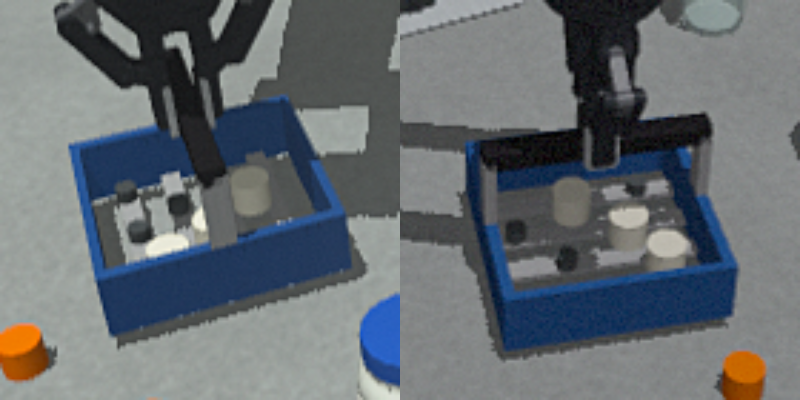

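```bash
python3 -m creep '[[[0,0,-0.01,0,0,-2,5],[0,0,-0.02,0,0,-5,5],[0,0,-0.02,0,0,-8,5],[0,0,-0.02,0,0,-11,5],[0,0,-0.024,0,0,-14,5],[0,0,-0.025,0,0,-15,5],[0,0,-0.025,0,0,-15,5],[0,0,-0.024,0,0,-14,5],[0,0,-0.02,0,0,-11,5],[0,0,-0.02,0,0,-8,5],[0,0,-0.02,0,0,-5,5],[0,0,-0.012,0,0,-2,5]]]'
```

```text
time: 10.35
ee_pos: [0.5312, -0.2257, 0.1691]
tcp_rot: [[-1.0, 0.002, -0.0], [0.002, 1.0, 0.0], [0.0, 0.0, -1.0]]
wrist_force: [-0.6, 0.5, -6.3]
opening: 0.172
```

```bash
python3 -m creep '[[[0,0,0,0,2,0,5],[0,0,0,0,6,0,5],[0,0,0,0,11,0,5],[0,0,0,0,16,0,5],[0,0,0,0,21,0,5],[0,0,0,0,26,0,5],[0,0,0,1,31,0,5],[0,0,0,1,34,0,5],[0,0,0,1,36,0,5],[0,0,0,1,36,0,5],[0,0,0,0,36,0,5],[0,0,0,0,36,0,5]]]' && python3 -m creep '[[[0,0,0,0,35,0,5],[0,0,0,0,32,0,5],[0,0,0,0,28,0,5],[0,0,0,0,24,0,5],[0,0,0,0,20,0,5],[0,0,0,0,16,0,5],[0,0,0,0,12,0,5],[0,0,0,0,8,0,5],[0,0,0,0,4,0,5],[0,0,0,0,2,0,5],[0,0,0,0,0,0,5]]]'; python3 - <<'E'
from h import *
snap('scene','c8');snap('side','s8');snap('wrist','w8')
_,_,a=load('c8');_,_,b=load('s8')
cv2.imwrite('pics/c8c.png',cv2.resize(a[40:240,260:440,::-1],None,fx=3,fy=3))
cv2.imwrite('pics/s8c.png',cv2.resize(b[40:240,130:310,::-1],None,fx=3,fy=3))
o=env.get_obs();print(o['wrist_force'],o['ee_pos'],o['opening'])
E
```

```text
time: 11.85
ee_pos: [0.5274, 0.0678, 0.1693]
tcp_rot: [[-1.0, 0.002, 0.0], [0.002, 1.0, 0.0], [-0.0, 0.0, -1.0]]
wrist_force: [0.7, 0.0, -6.5]
opening: 0.173
time: 13.22
ee_pos: [0.5286, 0.2461, 0.1691]
tcp_rot: [[-1.0, 0.003, -0.0], [0.003, 1.0, -0.0], [0.0, -0.0, -1.0]]
wrist_force: [-0.3, 0.2, -6.9]
opening: 0.169
[ 0.15561718  0.21521231 -6.03841028] [0.52862205 0.24604013 0.16911724] 0.17053110812793632
```

View pics/c8c.png

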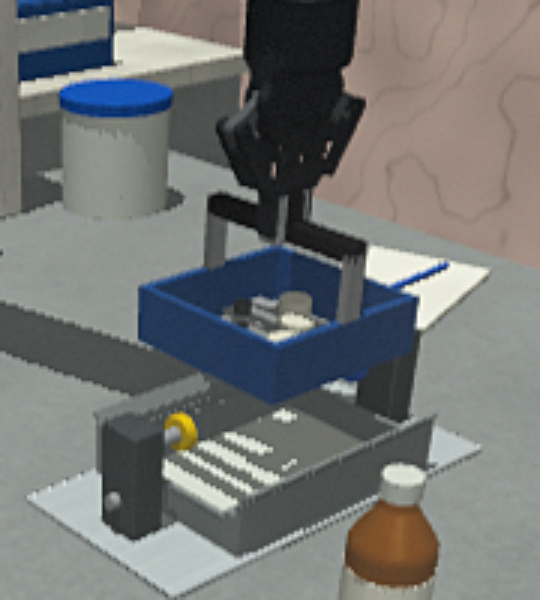

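View pics/s8c.png

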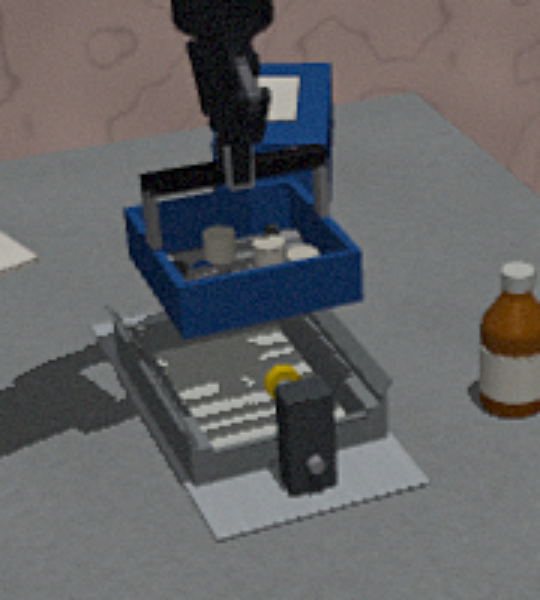

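View pics/w8.png

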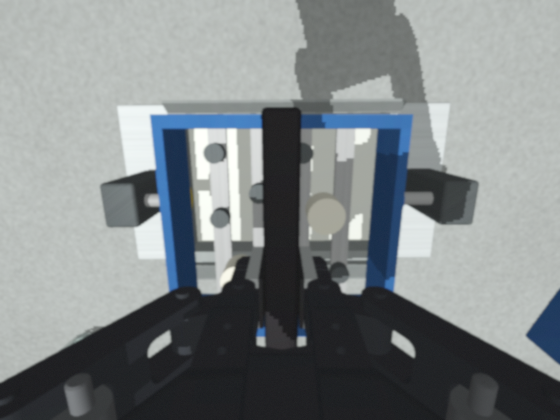

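```bash
python3 - <<'E'
from h import *
np.set_printoptions(precision=4,suppress=True)
S=load('s8')[:2];C=load('c8')[:2]
s=lambda u,v:(130+u/3,40+v/3);c=lambda u,v:(260+u/3,40+v/3)
print('side top');[print(onz(*S,*s(*p),.1667)) for p in [(125,208),(180,303),(360,258)]]
print('side bot');[print(onz(*S,*s(*p),.1217)) for p in [(187,338),(360,300)]]
print('scene top');[print(onz(*C,*c(*p),.1667)) for p in [(138,287),(277,350),(418,297)]]
print('scene bot');[print(onz(*C,*c(*p),.1217)) for p in [(140,330),(277,402),(413,345)]]
# wrist
K,T,im=load('w8')
print('wrist sieve top');[print(onz(K,T,*p,.1667)) for p in [(153,114),(411,115)]]
print('wrist plate');[print(onz(K,T,*p,.004)) for p in [(118,107),(449,104),(432,257),(139,259)]]
print('wrist block tops');[print(onz(K,T,*p,.096)) for p in [(102,183),(102,226),(477,181),(477,222),(138,226),(441,222)]]
E
```

```text
side top
[0.4551 0.3204 0.1667]
[0.4473 0.1465 0.1667]
[0.5967 0.1576 0.1667]
side bot
[0.4563 0.1709 0.1217]
[0.6011 0.1712 0.1217]
scene top
[0.4596 0.1665 0.1667]
[0.6097 0.1651 0.1667]
[0.6079 0.3177 0.1667]
scene bot
[0.445  0.1825 0.1217]
[0.605  0.1751 0.1217]
[0.6012 0.3299 0.1217]
wrist sieve top
[0.4526 0.172  0.1667]
[0.4535 0.3201 0.1667]
wrist plate
[0.4378 0.0695 0.004 ]
[0.4356 0.4264 0.004 ]
[0.6136 0.4311 0.004 ]
[0.6155 0.0699 0.004 ]
wrist block tops
[0.5047 0.0942 0.096 ]
[0.5429 0.0881 0.096 ]
[0.5038 0.4106 0.096 ]
[0.54   0.4167 0.096 ]
[0.5429 0.1197 0.096 ]
[0.5399 0.3852 0.096 ]
```

```bash
python3 -m creep '[[[0,0,-0.003,1,1,1,5],[0,0,-0.003,0.5,2,4,5],[0,0,-0.003,0,2,7,5],[0,0,0,0,1,9,5],[0,0,0,0,0,10,5],[0,0,0,0,0,9,5],[0,0,0,0,0,7,5],[0,0,0,0,0,5,5],[0,0,0,0,0,2,5],[0,0,0,0,0,0,5]]]'; python3 - <<'E'
from h import *
snap('scene','c9');snap('side','s9');snap('wrist','w9')
_,_,a=load('c9');_,_,b=load('s9')
cv2.imwrite('pics/x9.png',np.hstack([cv2.resize(a[100:240,265:425,::-1],(400,350)),cv2.resize(b[70:222,140:292,::-1],(350,350))]))
o=env.get_obs();print(o['wrist_force'],o['ee_pos'],o['opening'])
E
```

```text
time: 14.62
ee_pos: [0.5271, 0.2524, 0.1152]
tcp_rot: [[-1.0, -0.006, 0.0], [-0.006, 1.0, 0.0], [-0.0, 0.0, -1.0]]
wrist_force: [-0.4, -0.7, -6.2]
opening: 0.168
[ 1.0498144  -0.18297732 -6.23297548] [0.527336   0.2524421  0.11558882] 0.17103953852470855
```

View pics/x9.png

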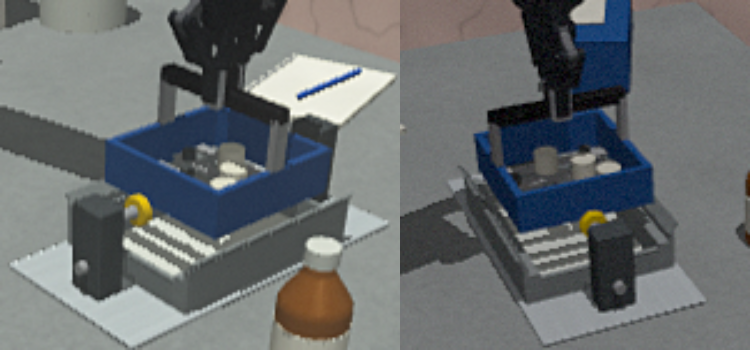

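View pics/w9.png

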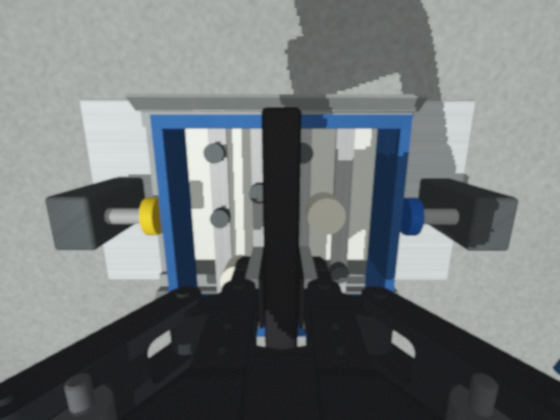

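```bash
python3 - <<'E'
from h import *
np.set_printoptions(precision=4,suppress=True)
K,T,im=load('w9')
f=lambda u,v,z:print((u,v,z),onz(K,T,u,v,z))
f(153,115,.113);f(411,115,.113)
f(160,215,.073);f(402,215,.073)
f(128,97,.061);f(425,95,.061)
f(80,102,.004);f(474,101,.004);f(448,279,.004);f(106,279,.004)
c=im[80:260,40:520,::-1];cv2.imwrite('pics/w9c.png',cv2.resize(c,(800,300)))
E
```

```text
(153, 115, 0.113) [0.4526 0.1776 0.113 ]
(411, 115, 0.113) [0.4515 0.3259 0.113 ]
(160, 215, 0.073) [0.5239 0.1593 0.073 ]
(402, 215, 0.073) [0.5226 0.3442 0.073 ]
(128, 97, 0.061) [0.4382 0.1398 0.061 ]
(425, 95, 0.061) [0.4353 0.3557 0.061 ]
(80, 102, 0.004) [0.4375 0.0687 0.004 ]
(474, 101, 0.004) [0.4342 0.4263 0.004 ]
(448, 279, 0.004) [0.6125 0.4299 0.004 ]
(106, 279, 0.004) [0.615  0.0665 0.004 ]
```

View pics/w9c.png

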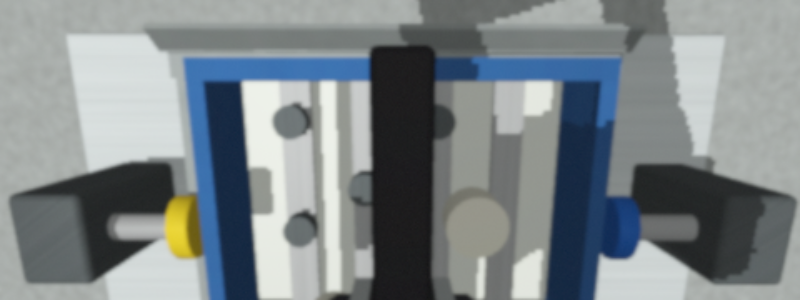

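```bash
python3 -m creep '[[[0,0,0,1,0,2,5],[0,0,0,0,0,4,5],[0,0,0,0,0,5,5],[0,0,0,0,0,4,5],[0,0,0,0,0,3,5],[0,0,0,0,0,2,5],[0,0,0,0,0,2,5],[0,0,0,0,0,1,5],[0,0,0,0,0,0,5]]]'; python3 - <<'E'
from h import *
o=env.get_obs();print(o['wrist_force'],o['ee_pos'],o['opening'])
E
```

```text
time: 15.9
ee_pos: [0.526, 0.2523, 0.0921]
tcp_rot: [[-1.0, -0.006, -0.0], [-0.006, 1.0, 0.0], [0.0, 0.0, -1.0]]
wrist_force: [-0.0, 0.4, -7.0]
opening: 0.171
[-0.0215568   0.36739738 -7.00172623] [0.52603461 0.25234329 0.09210526] 0.17120797127057436
```

```bash
python3 -m creep '[[[0,0,0,0,0,1,5],[0,0,0,0,0,1,5],[0,0,0,0,0,1,5],[0,0,0,0,0,0,5]]]'; python3 -m creep '[[[0,0,0,0,0,0.5,5],[0,0,0,0,0,0.5,5],[0,0,0,0,0,0,5]]]';python3 -m creep '[[[0,0,0,0,0,0.5,5],[0,0,0,0,0,0,5]]]'
```

```text
time: 16.4
ee_pos: [0.5259, 0.2523, 0.0889]
tcp_rot: [[-1.0, -0.006, -0.0], [-0.006, 1.0, -0.0], [0.0, -0.0, -1.0]]
wrist_force: [0.5, -0.4, -6.6]
opening: 0.172
time: 16.77
ee_pos: [0.526, 0.2523, 0.0881]
tcp_rot: [[-1.0, -0.006, -0.0], [-0.006, 1.0, -0.0], [0.0, -0.0, -1.0]]
wrist_force: [-0.8, -0.1, -7.0]
opening: 0.169
time: 17.02
ee_pos: [0.526, 0.2523, 0.0876]
tcp_rot: [[-1.0, -0.006, -0.0], [-0.006, 1.0, -0.0], [0.0, -0.0, -1.0]]
wrist_force: [-0.2, -0.2, -6.1]
opening: 0.173
```

```bash
python3 -m creep '[[[0,0,0,0,0,0.5,5],[0,0,0,0,0,0,5]]]';python3 -m creep '[[[0,0,0,0,0,0.5,5],[0,0,0,0,0,0,5]]]'
```

```text
time: 17.27
ee_pos: [0.5263, 0.2524, 0.0875]
tcp_rot: [[-1.0, -0.006, 0.001], [-0.006, 1.0, 0.0], [-0.001, 0.0, -1.0]]
wrist_force: [-0.2, -0.8, -5.9]
opening: 0.173
time: 17.52
ee_pos: [0.5266, 0.2525, 0.0875]
tcp_rot: [[-1.0, -0.006, 0.001], [-0.006, 1.0, 0.0], [-0.001, 0.0, -1.0]]
wrist_force: [-0.4, 0.4, -1.2]
opening: 0.172
```

```bash
python3 - <<'E'
from h import *
snap('scene','c10');snap('side','s10');snap('wrist','w10')
_,_,a=load('c10');_,_,b=load('s10')
cv2.imwrite('pics/x10.png',np.hstack([cv2.resize(a[100:240,265:425,::-1],(400,350)),cv2.resize(b[70:222,140:292,::-1],(350,350))]))
_,_,im=load('w10');cv2.imwrite('pics/w10c.png',cv2.resize(im[80:300,40:520,::-1],(800,366)))
E
```

```text
(no output)
```

View pics/x10.png

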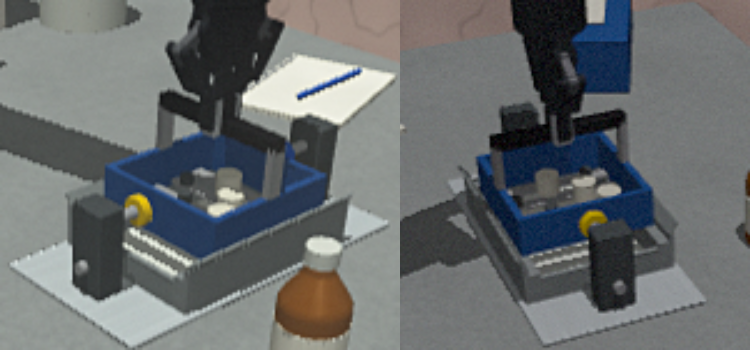

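View pics/w10c.png

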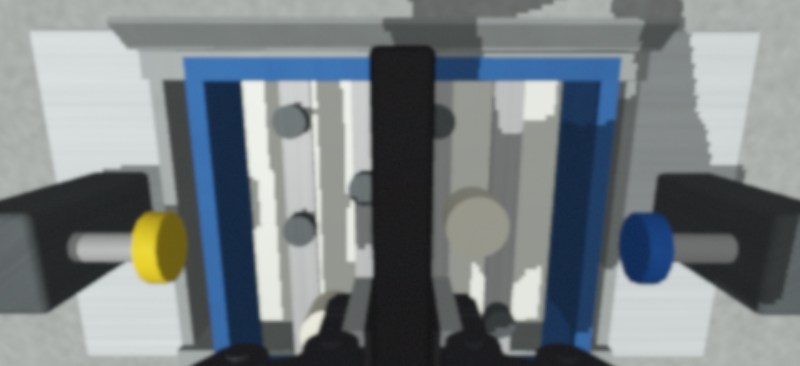

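```bash
python3 - <<'E'
from h import *
K,T,im=load('w10')
for z in (.073,.088): print(z,onz(K,T,152.2,227,z),onz(K,T,413,227,z),onz(K,T,190/800*480+40,80+58*.6,.085),onz(K,T,412,80+58*.6,.085))
print(env.get_obs()['ee_pos'])
E
```

```text
0.073 [0.52347952 0.16485805 0.073     ] [0.5222547  0.34088049 0.073     ] [0.45169959 0.17834428 0.085     ] [0.45064714 0.32647016 0.085     ]
0.088 [0.51848916 0.17151748 0.088     ] [0.51735886 0.33395594 0.088     ] [0.45169959 0.17834428 0.085     ] [0.45064714 0.32647016 0.085     ]
[0.52657887 0.2525227  0.08746022]
```

```bash
python3 -m creep '[[[0,0,0,0,2,0,5],[0,0,0,0,4,0,5],[0,0,0,0,4,0,5],[0,0,0,0,2,0,5],[0,0,0,0,0,0,5]]]'; python3 -m creep '[[[0,0,0,0,1.5,0,5],[0,0,0,0,0,0,5]]]';python3 -m creep '[[[0,0,0,0,1.5,0,5],[0,0,0,0,0,0,5]]]';python3 -m creep '[[[0,0,0,0,1.5,0,5],[0,0,0,0,0,0,5]]]'
```

```text
time: 18.3
ee_pos: [0.5266, 0.265, 0.0875]
tcp_rot: [[-1.0, -0.006, 0.002], [-0.006, 1.0, 0.001], [-0.002, 0.001, -1.0]]
wrist_force: [0.2, -0.9, 4.6]
opening: 0.173
time: 18.55
ee_pos: [0.5266, 0.266, 0.0874]
tcp_rot: [[-1.0, -0.006, 0.001], [-0.006, 1.0, 0.0], [-0.001, 0.0, -1.0]]
wrist_force: [0.0, -1.5, 5.3]
opening: 0.169
time: 18.8
ee_pos: [0.5266, 0.2674, 0.0874]
tcp_rot: [[-1.0, -0.006, 0.001], [-0.006, 1.0, 0.0], [-0.001, 0.0, -1.0]]
wrist_force: [-0.7, -1.6, 5.0]
opening: 0.164
time: 19.05
ee_pos: [0.5265, 0.2689, 0.0874]
tcp_rot: [[-1.0, -0.006, 0.001], [-0.006, 1.0, 0.0], [-0.001, 0.0, -1.0]]
wrist_force: [0.1, -1.5, 4.8]
opening: 0.17
```

```bash
python3 -m creep '[[[0,0,0,0,1,-0.5,5],[0,0,0,0,0,0,5]]]';python3 -m creep '[[[0,0,0,0,1,0,5],[0,0,0,0,0,0,5]]]';python3 -m creep '[[[0,0,0,0,1,0,5],[0,0,0,0,0,0,5]]]'
```

```text
time: 19.3
ee_pos: [0.5263, 0.2699, 0.0875]
tcp_rot: [[-1.0, -0.006, 0.001], [-0.006, 1.0, 0.0], [-0.001, 0.0, -1.0]]
wrist_force: [1.1, -1.9, 4.9]
opening: 0.173
time: 19.55
ee_pos: [0.5262, 0.2702, 0.0874]
tcp_rot: [[-1.0, -0.006, 0.0], [-0.006, 1.0, -0.001], [-0.0, -0.001, -1.0]]
wrist_force: [-0.2, -3.1, 5.1]
opening: 0.174
time: 19.8
ee_pos: [0.5262, 0.2709, 0.0874]
tcp_rot: [[-1.0, -0.006, 0.0], [-0.006, 1.0, -0.002], [-0.0, -0.002, -1.0]]
wrist_force: [0.4, -4.8, 6.4]
opening: 0.167
```

```bash
python3 -m creep '[[[0,0,0,0,1.5,-0.5,5],[0,0,0,0,1.5,0,5],[0,0,0,0,0,0,5]]]';python3 -m creep '[[[0,0,0,0,1,0,5],[0,0,0,0,0,0,5]]]'; python3 - <<'E'
from h import *
snap('wrist','w11')
_,_,im=load('w11');cv2.imwrite('pics/w11c.png',cv2.resize(im[80:300,40:520,::-1],(800,366)))
E
```

```text
time: 20.18
ee_pos: [0.5261, 0.2733, 0.0874]
tcp_rot: [[-1.0, -0.006, -0.0], [-0.006, 1.0, -0.003], [0.0, -0.003, -1.0]]
wrist_force: [1.2, -5.8, 4.2]
opening: 0.17
time: 20.42
ee_pos: [0.5261, 0.274, 0.0874]
tcp_rot: [[-1.0, -0.006, -0.0], [-0.006, 1.0, -0.004], [0.0, -0.004, -1.0]]
wrist_force: [1.5, -7.3, 5.3]
opening: 0.17
```

View pics/w11c.png

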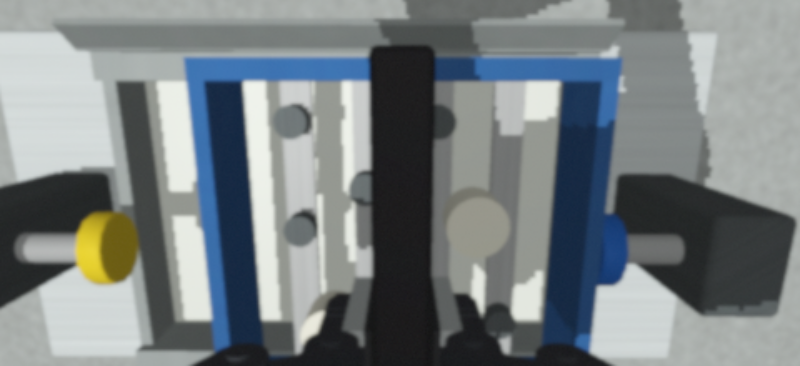

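```bash
python3 -m creep '[[[0,0,0,0,-3,-0.5,5],[0,0,0,0,-6,0,5],[0,0,0,0,-8,0,5],[0,0,0,0,-8,0,5],[0,0,0,0,-6,0,5],[0,0,0,0,-4,0,5],[0,0,0,0,0,0,5]]]';python3 -m creep '[[[0,0,0,0,-2,0,5],[0,0,0,0,0,0,5]]]';python3 -m creep '[[[0,0,0,0,-2,0,5],[0,0,0,0,0,0,5]]]'
```

```text
time: 21.35
ee_pos: [0.5257, 0.2402, 0.0874]
tcp_rot: [[-1.0, -0.006, -0.001], [-0.006, 1.0, -0.001], [0.001, -0.001, -1.0]]
wrist_force: [0.1, -0.6, -4.1]
opening: 0.175
time: 21.6
ee_pos: [0.5257, 0.2386, 0.0875]
tcp_rot: [[-1.0, -0.006, -0.001], [-0.006, 1.0, -0.001], [0.001, -0.001, -1.0]]
wrist_force: [-0.4, -0.6, -5.0]
opening: 0.173
time: 21.85
ee_pos: [0.5257, 0.2366, 0.0875]
tcp_rot: [[-1.0, -0.006, -0.001], [-0.006, 1.0, -0.0], [0.001, -0.0, -1.0]]
wrist_force: [-1.1, 0.9, -7.3]
opening: 0.173
```

```bash
python3 -m creep '[[[0,0,0,0,-1.5,0.4,5],[0,0,0,0,0,0,5]]]';python3 -m creep '[[[0,0,0,0,-1,0,5],[0,0,0,0,0,0,5]]]';python3 -m creep '[[[0,0,0,0,-1,0,5],[0,0,0,0,0,0,5]]]'
```

```text
time: 22.1
ee_pos: [0.526, 0.2354, 0.0875]
tcp_rot: [[-1.0, -0.006, -0.0], [-0.006, 1.0, 0.0], [0.0, 0.0, -1.0]]
wrist_force: [-0.3, 0.6, -6.0]
opening: 0.172
time: 22.35
ee_pos: [0.5261, 0.2349, 0.0878]
tcp_rot: [[-1.0, -0.006, -0.0], [-0.006, 1.0, 0.001], [0.0, 0.001, -1.0]]
wrist_force: [-0.7, 2.8, -5.7]
opening: 0.17
time: 22.6
ee_pos: [0.5261, 0.2337, 0.0878]
tcp_rot: [[-1.0, -0.006, -0.0], [-0.006, 1.0, 0.001], [0.0, 0.001, -1.0]]
wrist_force: [-1.1, 4.1, -5.6]
opening: 0.17
```

```bash
python3 -m creep '[[[0,0,0,0,-1.5,0.5,5],[0,0,0,0,-1.5,0,5],[0,0,0,0,0,0,5]]]'; python3 - <<'E'
from h import *
snap('wrist','w12')
_,_,im=load('w12');cv2.imwrite('pics/w12c.png',cv2.resize(im[80:300,40:520,::-1],(800,366)))
E
```

```text
time: 22.98
ee_pos: [0.5264, 0.2312, 0.0879]
tcp_rot: [[-1.0, -0.006, 0.001], [-0.006, 1.0, 0.002], [-0.001, 0.002, -1.0]]
wrist_force: [-1.0, 6.2, -3.0]
opening: 0.165
```

View pics/w12c.png

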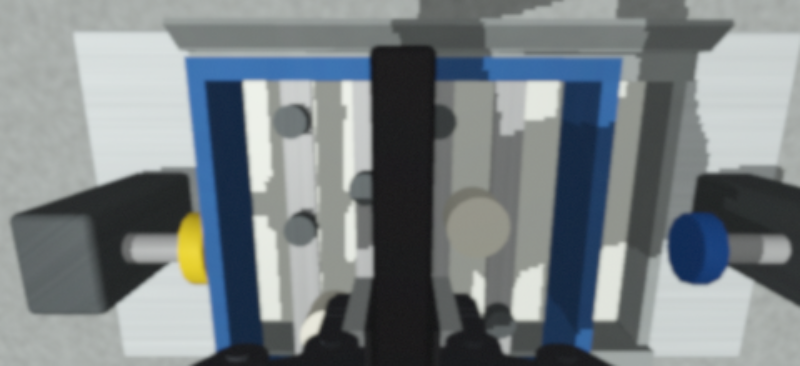

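```bash
python3 -m creep '[[[0,0,0,0,20,0,5],[0,0,0,0,18,0,5],[0,0,0,0,4,0,5],[0,0,0,0,2,0,5],[0,0,0,0,1.5,0,5],[0,0,0,0,0,0,5]]]'; python3 -m creep '[[[0,0,0,0,-20,0,5],[0,0,0,0,-18,0,5],[0,0,0,0,-4,0,5],[0,0,0,0,-2,0,5],[0,0,0,0,-1.5,0,5],[0,0,0,0,0,0,5]]]'; python3 - <<'E'
from h import *
snap('wrist','w13')
_,_,im=load('w13');cv2.imwrite('pics/w13c.png',cv2.resize(im[80:300,40:520,::-1],(800,366)))
E
```

```text
time: 23.78
ee_pos: [0.5263, 0.2743, 0.0876]
tcp_rot: [[-1.0, -0.006, 0.0], [-0.006, 1.0, -0.004], [-0.0, -0.004, -1.0]]
wrist_force: [-1.8, -6.3, -0.2]
opening: 0.173
time: 24.52
ee_pos: [0.5264, 0.2318, 0.0877]
tcp_rot: [[-1.0, -0.006, 0.001], [-0.006, 1.0, 0.003], [-0.001, 0.003, -1.0]]
wrist_force: [-0.2, 5.6, -2.0]
opening: 0.169
```

View pics/w13c.png

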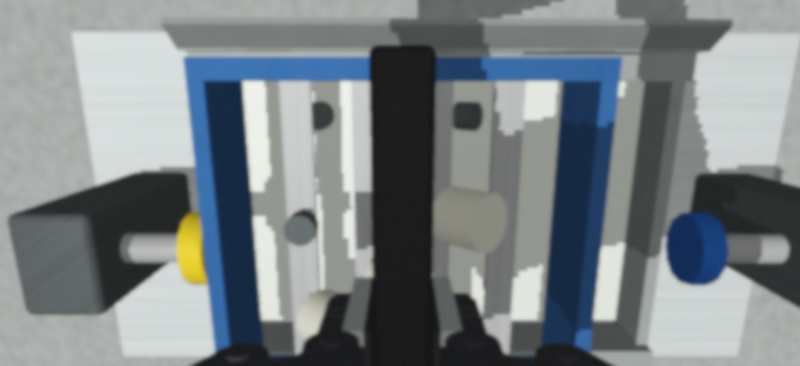

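```bash
python3 -m creep '[[[0,0,0,0,12,0,5],[0,0,0,0,24,0,5],[0,0,0,0,-24,0,5],[0,0,0,0,24,0,5],[0,0,0,0,-24,0,5],[0,0,0,0,24,0,5],[0,0,0,0,-24,0,5],[0,0,0,0,12,0,5],[0,0,0,0,0,0,5]]]'; python3 - <<'E'
from h import *
snap('wrist','w14');snap('side','s14')
_,_,im=load('w14');cv2.imwrite('pics/w14c.png',cv2.resize(im[80:300,40:520,::-1],(800,366)))
_,_,b=load('s14');cv2.imwrite('pics/s14c.png',cv2.resize(b[90:202,150:280,::-1],(650,560)))
E
```

```text
time: 25.7
ee_pos: [0.5262, 0.2553, 0.0875]
tcp_rot: [[-1.0, -0.007, 0.001], [-0.007, 1.0, 0.0], [-0.001, 0.0, -1.0]]
wrist_force: [0.6, 0.4, -0.1]
opening: 0.17
```

View pics/w14c.png

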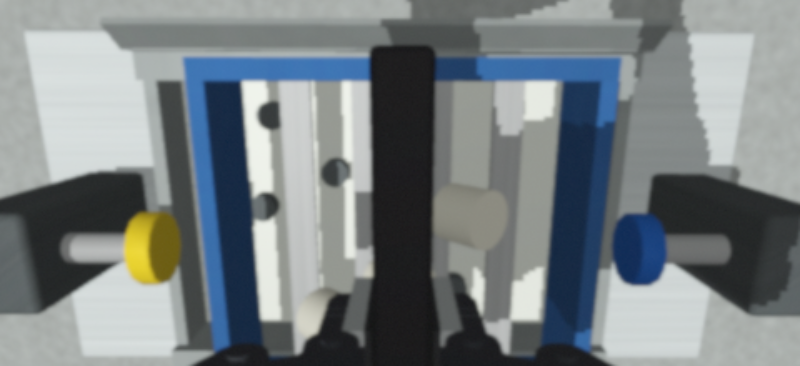

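View pics/s14c.png

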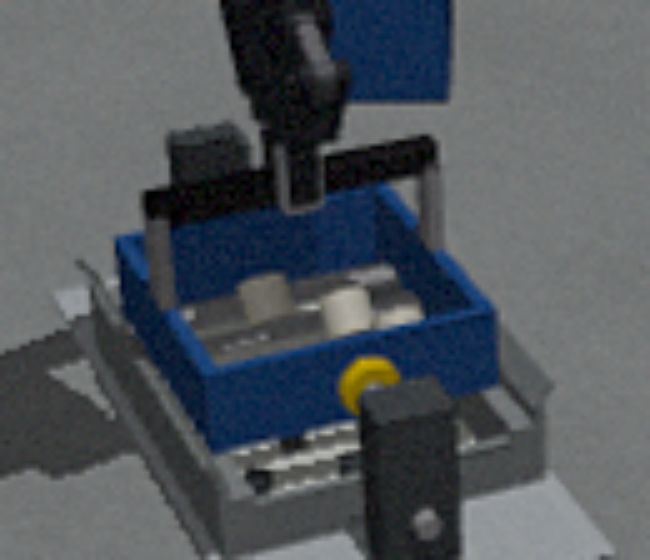

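```bash
python3 -m creep '[[[0,0,0,0,11,0,5],[0,0,0,0,-26,0,5],[0,0,0,0,26,0,5],[0,0,0,0,-26,0,5],[0,0,0,0,26,0,5],[0,0,0,0,-26,0,5],[0,0,0,0,26,0,5],[0,0,0,0,-26,0,5],[0,0,0,0,12,0,5],[0,0,0,0,0,0,5]]]'; python3 - <<'E'
from h import *
snap('wrist','w15');snap('scene','c15')
_,_,im=load('w15');cv2.imwrite('pics/w15c.png',cv2.resize(im[80:300,40:520,::-1],(800,366)))
_,_,b=load('c15');cv2.imwrite('pics/c15c.png',cv2.resize(b[120:220,290:410,::-1],(720,600),interpolation=cv2.INTER_CUBIC))
E
```

```text
time: 27.05
ee_pos: [0.5262, 0.2526, 0.0875]
tcp_rot: [[-1.0, -0.007, 0.0], [-0.007, 1.0, 0.001], [-0.0, 0.001, -1.0]]
wrist_force: [0.1, 0.9, -0.1]
opening: 0.172
```

View pics/w15c.png

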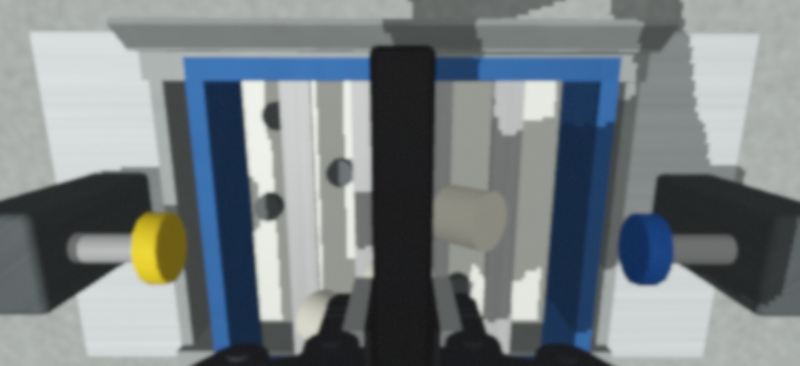

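View pics/c15c.png

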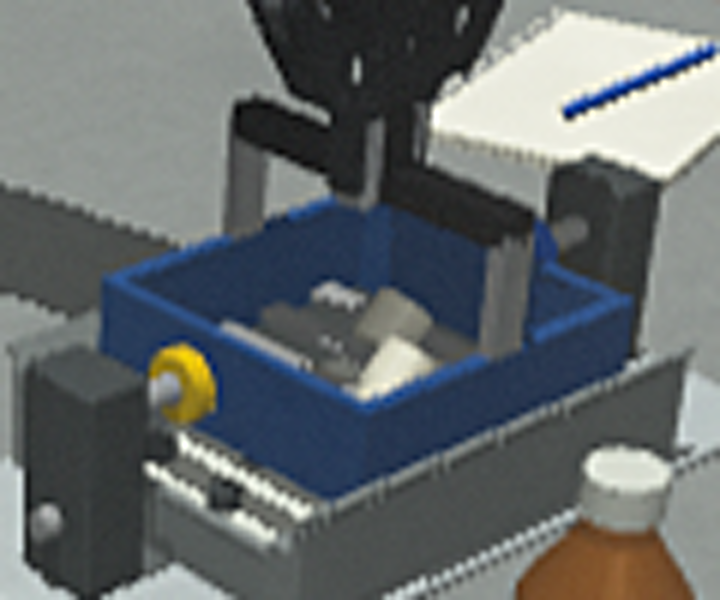

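```bash
python3 -m creep '[[[0,0,0,0,-4,0,5],[0,0,0,0,-6,0,5],[0,0,0,0,-3,0,5],[0,0,0,0,0,0,5]]]'; python3 - <<'E'
from h import *
snap('wrist','w16');snap('side','s16')
_,_,im=load('w16');cv2.imwrite('pics/w16c.png',cv2.resize(im[80:300,40:520,::-1],(800,366)))
_,_,b=load('s16');cv2.imwrite('pics/s16c.png',cv2.resize(b[90:202,150:280,::-1],(650,560)))
E
```

```text
time: 27.65
ee_pos: [0.5263, 0.2375, 0.0874]
tcp_rot: [[-1.0, -0.006, 0.0], [-0.006, 1.0, -0.001], [-0.0, -0.001, -1.0]]
wrist_force: [-0.3, -1.7, 2.5]
opening: 0.171
```

View pics/w16c.png

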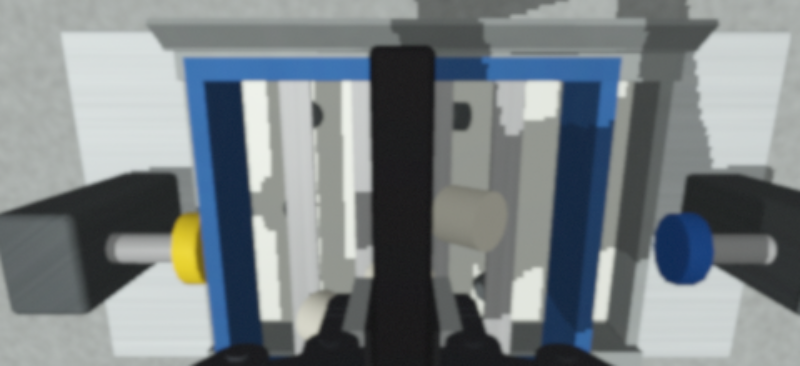

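View pics/s16c.png

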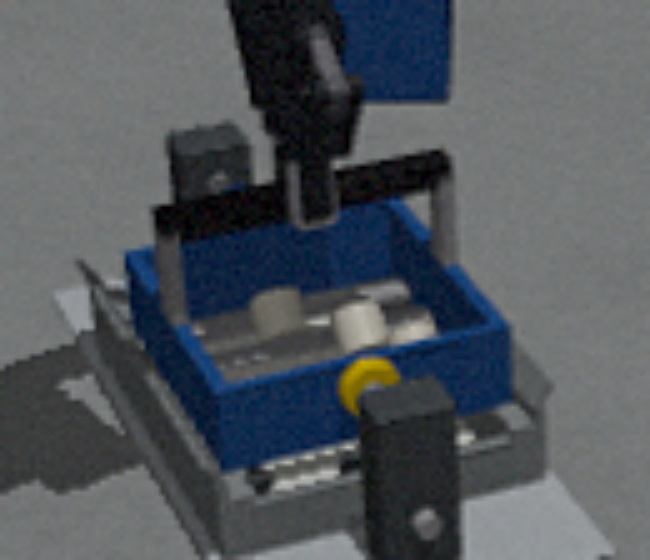

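```bash
python3 -m creep '[[[0,0,0,0,3,0,5],[0,0,0,0,5,0,5],[0,0,0,0,5,0,5],[0,0,0,0,2,0,5],[0,0,0,0,0,0,5],[0,0,0,0,0,0,5]]]'
```

```text
time: 28.5
ee_pos: [0.5262, 0.254, 0.0874]
tcp_rot: [[-1.0, -0.006, 0.0], [-0.006, 1.0, 0.001], [-0.0, 0.001, -1.0]]
wrist_force: [0.1, 1.0, 3.4]
opening: 0.167
```

```bash
python3 -m creep '[[[0,0,0,0,0,-0.3,5],[0,0,0,0,0,0,5],[0,0,0,0,0,0,5]]]'; python3 -m creep '[[[0,0,0,0,0,0,16],[0,0,0,0,0,0,20],[0,0,0,0,0,0,30],[0,0,0,0,0,0,50],[0,0,0,0,0,0,60],[0,0,0,0,0,0,60],[0,0,0,0,0,0,60]]]'
```

```text
time: 28.88
ee_pos: [0.526, 0.2534, 0.0874]
tcp_rot: [[-1.0, -0.006, -0.0], [-0.006, 1.0, 0.0], [0.0, 0.0, -1.0]]
wrist_force: [0.4, 1.3, 2.5]
opening: 0.173
time: 29.75
ee_pos: [0.5261, 0.2533, 0.0875]
tcp_rot: [[-1.0, -0.006, 0.0], [-0.006, 1.0, -0.0], [-0.0, -0.0, -1.0]]
wrist_force: [0.4, -0.2, 0.8]
opening: 0.701
```

```bash
python3 - <<'E'
from h import *
snap('wrist','w17');snap('side','s17')
_,_,b=load('s17');cv2.imwrite('pics/s17c.png',cv2.resize(b[90:202,150:280,::-1],(650,560)))
E
```

```text
(no output)
```

View pics/w17.png

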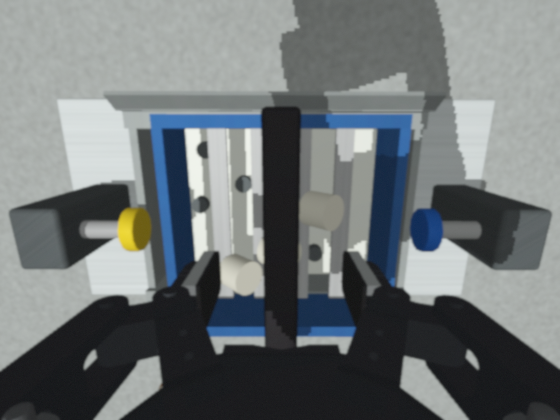

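View pics/s17c.png

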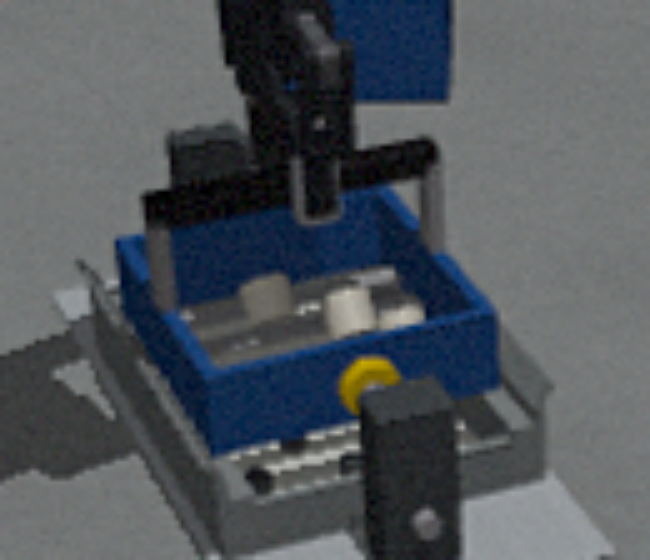

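Released: fingers are clear on both sides (u≈205 and 358, handle at 280). Withdraw straight up.

```bash
python3 -m creep '[[[0,0,0,0,0,-5,60],[0,0,0,0,0,-12,60],[0,0,0,0,0,-20,60],[0,0,0,0,0,-25,60],[0,0,0,0,0,-25,60],[0,0,0,0,0,-25,60],[0,0,0,0,0,-20,60],[0,0,0,0,0,-10,60],[0,0,0,0,0,0,60]]]' ; python3 - <<'E'
from h import *
for n,f in (('wrist','w18'),('side','s18'),('scene','c18')): snap(n,f)
_,_,b=load('s18');_,_,a=load('c18')
cv2.imwrite('pics/x18.png',np.hstack([cv2.resize(a[110:230,280:420,::-1],(420,360)),cv2.resize(b[90:210,150:276,::-1],(378,360))]))
_,_,im=load('w18');cv2.imwrite('pics/w18c.png',cv2.resize(im[60:340,100:460,::-1],(771,600)))
E
```

```text
time: 30.98
ee_pos: [0.5264, 0.2535, 0.2304]
tcp_rot: [[-1.0, -0.006, 0.001], [-0.006, 1.0, 0.0], [-0.001, 0.0, -1.0]]
wrist_force: [-0.1, -0.3, -0.3]
opening: 0.706
```

View pics/x18.png

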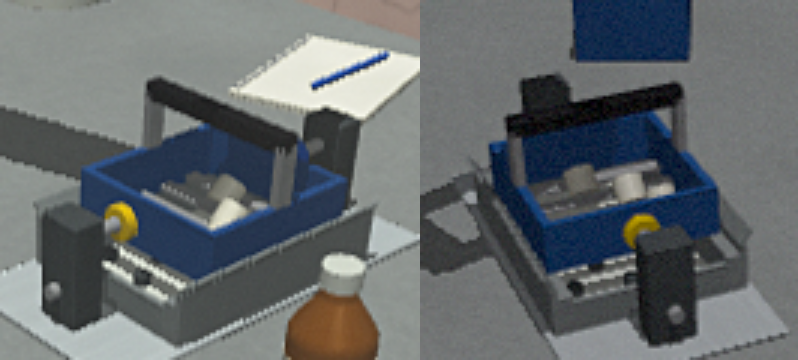

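View pics/w18c.png

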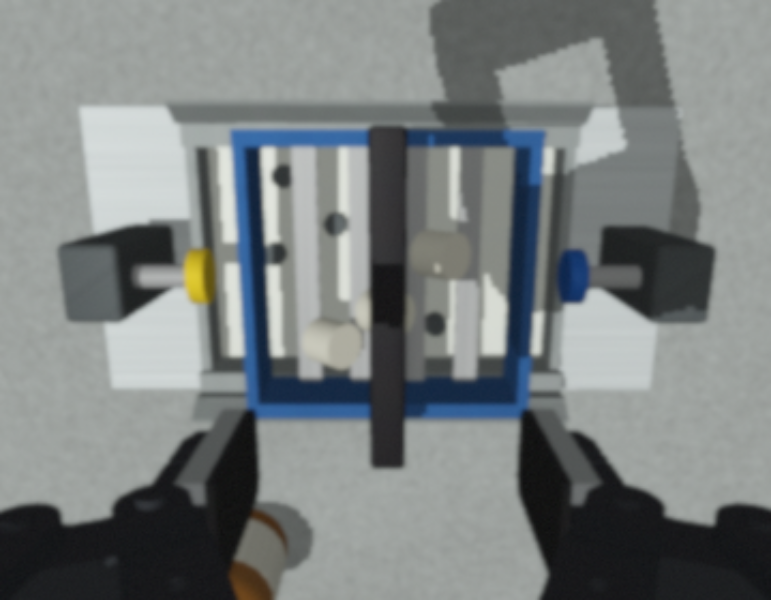

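```bash
python3 -m creep '[[[0,0,0,0,15,-5,60],[0,0,0,0,25,-5,60],[0,0,0,0,25,0,60],[0,0,0,0,15,0,60],[0,0,0,0,0,0,60],[0,0,0,0,0,0,60]]]' ; python3 - <<'E'
from h import *
snap('wrist','w19')
_,_,im=load('w19');cv2.imwrite('pics/w19c.png',cv2.resize(im[60:340,0:360,::-1],(771,600)))
E
```

```text
time: 31.88
ee_pos: [0.5255, 0.3329, 0.2392]
tcp_rot: [[-1.0, -0.006, -0.0], [-0.006, 1.0, -0.001], [0.0, -0.001, -1.0]]
wrist_force: [-0.3, -0.9, 0.1]
opening: 0.699
```

View pics/w19c.png

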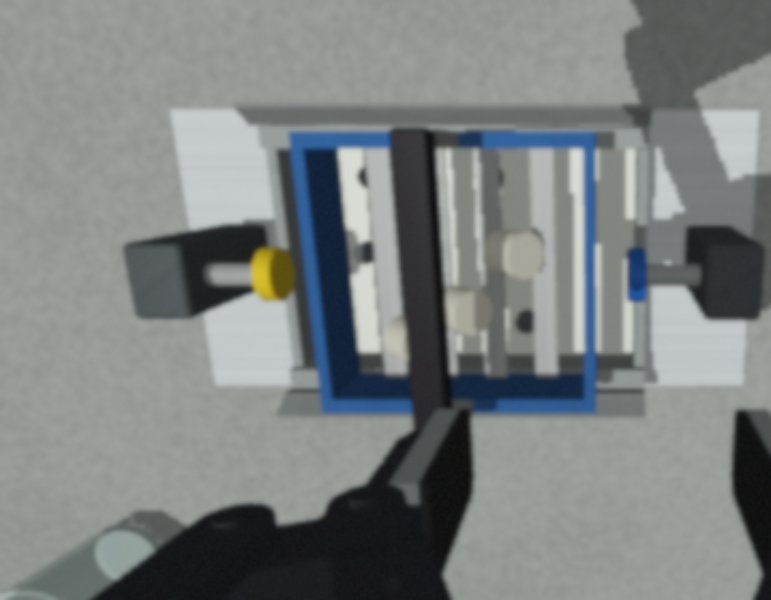

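```bash
python3 - <<'E'
from h import *
A=load('w18')[:2];B=load('w19')[:2];k=360/771
for a,b in [((435,323),(525,322)),((283,175),(363,178)),((275,253),(366,252))]:
    o1,d1=ray(*A,100+a[0]*k,60+a[1]*k);o2,d2=ray(*B,b[0]*k,60+b[1]*k)
    t=np.linalg.lstsq(np.c_[d1,-d2],o2-o1,rcond=None)[0];print((o1+d1*t[0]).round(3))
for v in (.006,.047): print(onz(*B,498*k,60+178*k,v).round(3))
E
```

```text
[0.566 0.283 0.016]
[0.474 0.193 0.034]
[0.522 0.183 0.012]
[0.476 0.267 0.006]
[0.475 0.274 0.047]
```

```bash
python3 - <<'E'
from station import env
print(env.get_obs()['time'],env.close_job())
E
```

```text
the job is handed in; nothing more can be done
31.925 None
```

The sieve is resting on its rails with all five dark cylinders in the pan and the three white ones still in the sieve. I handed the job in at 31.9 s; no verdict was reported.

- **Pick-up:** the first closing missed. The fingertips sat about 31 mm higher than the reported TCP, so the fingers shut in the air above the handle. I measured the offset in the pictures, lowered the gripper and took the handle. I then carried the sieve level and set it softly between the lips, clear of both buffers.
- **Buffers:** I felt first contact with the sieve centre at about y = 0.270 m for the blue buffer and 0.235 m for the yellow. I pressed blue, yellow, blue, yellow, about 3 to 4 mm each by position and force. I then shook within the free gap, and only the position at the end of each move was measured.
- **Last checks:**
  - The wrist pictures show five dark cylinders below the bars and three white ones in the sieve. Both buffers are free, and the gripper is open and clear above.
  - Two cylinders triangulated to 12 and 16 mm. A third read 34 mm, but a bar partly hides it, and in earlier pictures it stayed with the pan while the sieve slid over it. A fourth was judged by eye only. The fifth is mostly hidden, and I judged it from a partly covered view.
  - While sliding, the push down on the sieve reached about 6 N at times, and 2.5 N just before letting go. On the way to the first yellow nudge the arm briefly carried nearly all the sieve's weight.

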